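# Swap the packs in the charging dock and start the charge

### The arm

A 7-joint arm with a two-finger parallel gripper is mounted at the origin on the work surface. World frame = base frame: x ahead of the robot, y to its left, z up, the work surface at z = 0. Lengths are in mm, angles in rad, forces in N, time in s.
With the tool pointing down it reaches from about 350 to 900 mm from the base axis. Payload 8.1 kg.
Tool frame: the origin (TCP) lies midway between the tips of the shut fingers; the grasp point (between the pads) lies 19 mm behind it; z points along the fingers, x is the direction in which the jaws open and shut, and the axes are right-handed (so a half turn about z gives the same grasp; the last joint's range is limited). The gripper opens to 92 mm and grips with 3 to 60 N. Pads are 19 mm wide; open, the fingers measure 130 mm over their backs; the gripper's body (75 mm by 190 mm) begins 47 mm behind the grasp point.
Start: joints at [-1.45, 0.434, 0.025, 1.573, -0.012, 1.134, -0.075], TCP at [138.737, 609.421, 226.742] pointing down, gripper open.
Joint ranges: [-2.62, 2.62], [-0.44, 2.09], [-1.27, 1.32], [0.08, 2.57], [-1.32, 4.46], [0.12, 2], [-2.74, 2.74]. Speed limits (rad/s): [2.22, 2.22, 3.01, 3.01, 3.14, 3.14, 3.14].

### API

Orientations are given as a rotation vector (axis times angle).
In Python, from bench import status, cams, robot, finder gives the robot as it stands.
- The arm moves only by the tool move_arm, never from a script. Its argument "series" is a list that holds one entry, the list of rows, each a list of 4 numbers: the shift along the tool's x, y, z in units of 40 mm (1.0 is 40 mm), then the turn about the tool's z in units of 6 degrees (1.0 is 6 degrees). In form: [[[x, y, z, spin], ...]]. A call has 1 to 20 rows; each row shifts and turns the commanded pose from where the row before left it, along the tool's axes as they then stand; what a row does not reach is not made up. A row lasts 1/10 s, in which the tool goes at most 50 mm and 8.59 degrees, less where a joint would pass 70% of its speed; a pose out of reach is approached as far as the arm can. A call is refused whole if a number of a shift passes 1 or a number of a turn 1, either way. A call with a gripper value outside its range is refused whole. "fingers" is the closure in counts, from 0 (fully open) to 255 (shut), set as the call begins (left out, the last holds). The fingers move at their own pace and stop on an object; "force" is the grip in N (left out, the last holds). Time passes only in rows, so rows that do not move let the fingers close. It gives the time, the measured TCP pose, the force and the opening at its end, in the units of the state.
- status.get_obs(): the state, without advancing time (a new reading comes with each control period).
- cams.read_camera(name): name is "scene" or "top"; returns (picture, depth): 480x640x3 uint8, red, green, blue; 480x640 float32, mm along the optical axis (not along the pixel's ray), 0 where there is no reading.
- cams.camera_params(name): a dict with "fx", "fy", "cx", "cy" (pixels), "k1" (the pictures are not rectified: a ray, as slopes to the right and down, at radius r is drawn at 1 + k1 r^2 times it, then the intrinsics apply), "extrinsics" (4x4, takes a point from world to camera coordinates). Camera axes: x right, y down, z forward; pixel columns grow to the right and rows downward; lengths in mm; the calibration is good to about 2 mm. A picture is of the moment at which its call begins. camera_params takes no time and is no camera call.
- robot.sign_off(): hands the job in, once; it reports no verdict.
Trained networks look in the newest picture that a camera, given by its name, has taken for a name from the list of things; names that differ only in an ending like _2 or _b are one class to them, and where a whole thing is asked for, a point or a joint stands for the part that bears it (a point fixed in the world has none). Each returns a list of dicts, best first, with "p" (0 to 1); they miss things now and then, are a little off and sometimes report something else, mostly with a low value. They report only what shows in the picture. A call takes as long as a camera call.
- finder.search_frame(camera, thing): "at" ([x, y, z] in mm, in world coordinates, good to about 4 mm: the middle of the surface that is visible of it).
The state is a dict: "t": time; "qpos": joint angles; "joint_vel": joint speeds; "joint_efforts": joint torques, N m; "tool_pos": TCP position; "orientation": TCP orientation; "force": force on the tool from outside, world axes, zero at the start; "torque": the same for the moment, N m; "width": finger opening in mm.
Only numpy, scipy, OpenCV 4.12 (cv2) and the standard library are available. Lean on these libraries where they do the work, as an engineer would, in place of code of your own. Each camera call takes 0.05 s, during which the arm holds its last target. There are 200 camera calls.

### The job

Take the charged battery packs out of the charging dock and stand them upright in the blue tray, then seat every flat pack from the bench fully down and square in a dock bay of its own, nose away from you. When all are in, start the charge by pressing the dock's three buttons fully down and letting go, one after another from the smallest to the largest (left to right as seen from the robot). Leave the other things on the bench where they are.

Things in the scene. Friction and masses are not known exactly. Their poses are not given: they have to be found in the camera images.
- flat1_mid (a point): Flat (run-down) battery pack (may be absent): upright black block, main part 84 (x) x 46 (y) x 56 mm tall; at its +x end a nose sticks out 24 mm (to 66 mm from this point), 24 mm wide, 30 mm tall from the underside; 0.35-0.65 kg. This point: centre of the main part, 28 mm above its underside. Starts loose on the bench, nose within 30 degrees of +x. All packs look alike.
- flat2_mid (a point): Flat (run-down) battery pack (may be absent): upright black block, main part 84 (x) x 46 (y) x 56 mm tall; at its +x end a nose sticks out 24 mm (to 66 mm from this point), 24 mm wide, 30 mm tall from the underside; 0.35-0.65 kg. This point: centre of the main part, 28 mm above its underside. Starts loose on the bench, nose within 30 degrees of +x. All packs look alike.
- flat3_mid (a point): Flat (run-down) battery pack (may be absent): upright black block, main part 84 (x) x 46 (y) x 56 mm tall; at its +x end a nose sticks out 24 mm (to 66 mm from this point), 24 mm wide, 30 mm tall from the underside; 0.35-0.65 kg. This point: centre of the main part, 28 mm above its underside. Starts loose on the bench, nose within 30 degrees of +x. All packs look alike.
- full1_mid (a point): Charged battery pack (may be absent): upright black block, main part 84 (x) x 46 (y) x 56 mm tall; at its +x end a nose sticks out 24 mm (to 66 mm from this point), 24 mm wide, 30 mm tall from the underside; 0.35-0.65 kg. This point: centre of the main part, 28 mm above its underside. Starts seated in the left bay of the dock. All packs look alike.
- full2_mid (a point): Charged battery pack (may be absent): upright black block, main part 84 (x) x 46 (y) x 56 mm tall; at its +x end a nose sticks out 24 mm (to 66 mm from this point), 24 mm wide, 30 mm tall from the underside; 0.35-0.65 kg. This point: centre of the main part, 28 mm above its underside. Starts seated in the middle bay of the dock. All packs look alike.
- full3_mid (a point): Charged battery pack (may be absent): upright black block, main part 84 (x) x 46 (y) x 56 mm tall; at its +x end a nose sticks out 24 mm (to 66 mm from this point), 24 mm wide, 30 mm tall from the underside; 0.35-0.65 kg. This point: centre of the main part, 28 mm above its underside. Starts seated in the right bay of the dock. All packs look alike.
- dock: three-bay charging dock, fixed, x axis away from the robot; origin on the bench below the middle bay. Grey deck 28 mm above the bench. Bays 84 mm apart along y. 70 to 112 mm beyond the origin (x) a black housing stands 56 mm above the bench; in front, from x = -50 to -110 mm, a ledge at deck height carries three buttons.
- bay_left (a point): left bay seen from the robot (left is +y): centre of its pocket floor, 12 mm above the bench; axes as the dock. Pocket 16 mm deep, 88 (x) x 50 mm (y) for a pack's main part, upper 6 mm of these walls bevelled 45 degrees, plus a 32 mm wide channel at +x for the nose, so a pack fits only nose to +x. A seated pack's centre is 28 mm above this point.
- bay_middle (a point): middle bay seen from the robot (left is +y): centre of its pocket floor, 12 mm above the bench; axes as the dock. Pocket 16 mm deep, 88 (x) x 50 mm (y) for a pack's main part, upper 6 mm of these walls bevelled 45 degrees, plus a 32 mm wide channel at +x for the nose, so a pack fits only nose to +x. A seated pack's centre is 28 mm above this point.
- bay_right (a point): right bay seen from the robot (left is +y): centre of its pocket floor, 12 mm above the bench; axes as the dock. Pocket 16 mm deep, 88 (x) x 50 mm (y) for a pack's main part, upper 6 mm of these walls bevelled 45 degrees, plus a 32 mm wide channel at +x for the nose, so a pack fits only nose to +x. A seated pack's centre is 28 mm above this point.
- tray_floor (a point): centre of the inner floor of the fixed blue tray, 5 mm above the bench; inside 160 mm (x) by 210 mm (y), walls 5 mm thick, rim 22 mm above the bench. Room for two packs side by side, each lying along x.
- wake_key (a joint): spring push button of the dock's front ledge (small, 18 mm across, at the left end (+y)): 0 is up, 0.006 m is fully down; the spring takes about 5 N at full travel and lifts it again.
- wake_key_top (a point): centre of the top face of that button (small, 18 mm across, at the left end (+y)); it is pressed straight down. Buttons are 70 mm apart in a row 80 mm in front of the bays' centres.
- mode_key (a joint): spring push button of the dock's front ledge (medium, 25 mm across, in the middle): 0 is up, 0.006 m is fully down; the spring takes about 5 N at full travel and lifts it again.
- mode_key_top (a point): centre of the top face of that button (medium, 25 mm across, in the middle); it is pressed straight down. Buttons are 70 mm apart in a row 80 mm in front of the bays' centres.
- start_key (a joint): spring push button of the dock's front ledge (large, 34 mm across, at the right end (-y)): 0 is up, 0.006 m is fully down; the spring takes about 5 N at full travel and lifts it again.
- start_key_top (a point): centre of the top face of that button (large, 34 mm across, at the right end (-y)); it is pressed straight down. Buttons are 70 mm apart in a row 80 mm in front of the bays' centres.
- screwdriver: bystander: 180 mm screwdriver lying on the bench. Origin at its underside; to be left alone.
- tape: bystander: roll of paper tape lying flat, 100 mm across, 48 mm high. Origin at its underside; to be left alone.
- wrench: bystander: 170 mm wrench lying on the bench. Origin at its underside; to be left alone.
- jar: bystander: clear jar, 68 mm across, 70 mm high. Origin at its underside; to be left alone.
- tin: bystander: plain steel tin, 96 mm across, 100 mm high. Origin at its underside; to be left alone.
- mug: bystander: white mug, 80 mm across, 80 mm high. Origin at its underside; to be left alone.
- brush: bystander: 200 mm brush lying on the bench. Origin at its underside; to be left alone.

How it is judged (in metres and radians):
On the way, in this order (a step that is already met when the one before it is completed fails the run):
1. every charged pack stands in the tray and every flat pack is seated in a bay, no button down (((horizontal distance between flat1_mid and bay_left below 0.006 m and z of flat1_mid in the frame of bay_left between 0.024 and 0.032 m and angle between flat1_mid's own z axis and vertical below 0.06 rad and angle between the x axis of flat1_mid and the x axis of bay_left, either way round below 0.09 rad) or (horizontal distance between flat1_mid and bay_middle below 0.006 m and z of flat1_mid in the frame of bay_middle between 0.024 and 0.032 m and angle between flat1_mid's own z axis and vertical below 0.06 rad and angle between the x axis of flat1_mid and the x axis of bay_middle, either way round below 0.09 rad) or (horizontal distance between flat1_mid and bay_right below 0.006 m and z of flat1_mid in the frame of bay_right between 0.024 and 0.032 m and angle between flat1_mid's own z axis and vertical below 0.06 rad and angle between the x axis of flat1_mid and the x axis of bay_right, either way round below 0.09 rad)) and ((horizontal distance between flat2_mid and bay_left below 0.006 m and z of flat2_mid in the frame of bay_left between 0.024 and 0.032 m and angle between flat2_mid's own z axis and vertical below 0.06 rad and angle between the x axis of flat2_mid and the x axis of bay_left, either way round below 0.09 rad) or (horizontal distance between flat2_mid and bay_middle below 0.006 m and z of flat2_mid in the frame of bay_middle between 0.024 and 0.032 m and angle between flat2_mid's own z axis and vertical below 0.06 rad and angle between the x axis of flat2_mid and the x axis of bay_middle, either way round below 0.09 rad) or (horizontal distance between flat2_mid and bay_right below 0.006 m and z of flat2_mid in the frame of bay_right between 0.024 and 0.032 m and angle between flat2_mid's own z axis and vertical below 0.06 rad and angle between the x axis of flat2_mid and the x axis of bay_right, either way round below 0.09 rad)) and ((horizontal distance between flat3_mid and bay_left below 0.006 m and z of flat3_mid in the frame of bay_left between 0.024 and 0.032 m and angle between flat3_mid's own z axis and vertical below 0.06 rad and angle between the x axis of flat3_mid and the x axis of bay_left, either way round below 0.09 rad) or (horizontal distance between flat3_mid and bay_middle below 0.006 m and z of flat3_mid in the frame of bay_middle between 0.024 and 0.032 m and angle between flat3_mid's own z axis and vertical below 0.06 rad and angle between the x axis of flat3_mid and the x axis of bay_middle, either way round below 0.09 rad) or (horizontal distance between flat3_mid and bay_right below 0.006 m and z of flat3_mid in the frame of bay_right between 0.024 and 0.032 m and angle between flat3_mid's own z axis and vertical below 0.06 rad and angle between the x axis of flat3_mid and the x axis of bay_right, either way round below 0.09 rad)) and x of full1_mid in the frame of tray_floor between -0.08 and 0.08 m and y of full1_mid in the frame of tray_floor between -0.105 and 0.105 m and z of full1_mid in the frame of tray_floor between 0.022 and 0.034 m and angle between each of full1_mid, full2_mid, full3_mid's own z axis and vertical below 0.1 rad and x of full2_mid in the frame of tray_floor between -0.08 and 0.08 m and y of full2_mid in the frame of tray_floor between -0.105 and 0.105 m and z of full2_mid in the frame of tray_floor between 0.022 and 0.034 m and x of full3_mid in the frame of tray_floor between -0.08 and 0.08 m and y of full3_mid in the frame of tray_floor between -0.105 and 0.105 m and z of full3_mid in the frame of tray_floor between 0.022 and 0.034 m and value of joint each of wake_key, mode_key, start_key below 0.002 m), for 0.3 s.
2. the smallest button is pressed fully down (value of joint wake_key above 0.0045 m and value of joint each of mode_key, start_key below 0.002 m), for 0.04 s.
3. then the medium button is pressed fully down (value of joint mode_key above 0.0045 m and value of joint each of wake_key, start_key below 0.002 m), for 0.04 s.
4. then the largest button is pressed fully down (value of joint start_key above 0.0045 m and value of joint each of wake_key, mode_key below 0.002 m), for 0.04 s.
At the end, for the whole second after the job is handed in: Each flat pack is seated in a bay (centre within 6 mm sideways, 24 to 32 mm above the bay floor, tilt < 0.06 rad, turned < 0.09 rad), each charged pack stands upright on the tray floor (tilt < 0.1 rad), all buttons are up and the packs are at rest (all of step 1 and linear speed of each of flat1, flat2, flat3, full1, full2, full3 below 0.02 m/s); the robot touches nothing.
It fails at once if two of the dock's buttons are down at the same time (value of joint each of wake_key, mode_key above 0.003 m or value of joint each of mode_key, start_key above 0.003 m or value of joint each of wake_key, start_key above 0.003 m).
It fails at once if a bystander (screwdriver, tape, wrench, jar, tin, mug, brush) is shifted by more than 60 mm (distance of any of screwdriver, tape, wrench, jar, tin, mug, brush from where it was at the start of the episode above 0.06 m).
Of flat1, flat2, flat3 only 2 to 3 are there at a start; the rules pass over those that are not, and their reading is None.
Of full1, full2, full3 only 1 to 2 are there at a start; the rules pass over those that are not, and their reading is None.
At some moment in a run one of flat1, flat2, flat3 may be knocked a few centimetres aside while the robot is not near it.
Once in a run the grip may slacken for a moment while it holds something.
It also fails if it takes over 210 s, if anything falls off the work surface, if the arm or the gripper's body presses on something with over 40 N, if the wrist force passes 120 N, or if a joint passes its speed limit or range.

## Working session

There is one attempt and no reset: what is moved stays moved. The work goes in short steps, Python scripts to look and compute and a tool call to move; the robot and the scene stay as the last step left them, time stands still between calls to the robot, and variables do not carry over. Pictures are saved under pics/ and viewed, about 12 in all and at most 16, crops included, and the job is handed in when it is done.

Besides the shell and the picture viewer there is one more tool, called by a JSON object that holds its "method" and its "body". move_arm: Moves the arm, as the interface text tells. Its arguments: {"type":"object","properties":{"series":{"type":"array"},"fingers":{"type":"number"},"force":{"type":"number"}},"required":["series"]}

```bash
mkdir -p pics; ls; cat > h.py <<'E'
import numpy as np, cv2
from bench import status, cams, robot, finder
def world(name, depth):
    p=cams.camera_params(name); K=np.array([[p['fx'],0,p['cx']],[0,p['fy'],p['cy']],[0,0,1.]])
    v,u=np.mgrid[0:480,0:640]
    uv=np.stack([u,v],-1).reshape(-1,1,2).astype(float)
    n=cv2.undistortPoints(uv,K,np.array([p['k1'],0,0,0,0.])).reshape(480,640,2)
    P=np.dstack([n*depth[...,None],depth])
    E=np.array(p['extrinsics']); 
    return (P-E[:3,3])@E[:3,:3]
def proj(name,pts):
    p=cams.camera_params(name); K=np.array([[p['fx'],0,p['cx']],[0,p['fy'],p['cy']],[0,0,1.]]);E=np.array(p['extrinsics'])
    return cv2.projectPoints(np.array(pts,float).reshape(-1,1,3),cv2.Rodrigues(E[:3,:3])[0],E[:3,3],K,np.array([p['k1'],0,0,0,0.]))[0].reshape(-1,2)
def shot(name,fn=None):
    im,d=cams.read_camera(name)
    if fn: cv2.imwrite('pics/'+fn,im[...,::-1])
    return im,d,world(name,d)
E
python3 - <<'E'
from h import *
print(status.get_obs())
for n in('scene','top'):
    im,d,W=shot(n,n+'0.png'); np.savez('/tmp/%s0.npz'%n,im=im,W=W); print(cams.camera_params(n))
    for t in('flat1_mid','dock','tray_floor','wake_key','mode_key','start_key'):
        try: print(n,t,[(np.round(r['at']).tolist(),round(r['p'],2)) for r in finder.search_frame(n,t)])
        except Exception as e: print(t,e)
E
```

```text
pics
{'t': 0.0, 'qpos': array([-1.44957215,  0.43519038,  0.02499136,  1.57410359, -0.01160381,
        1.13401283, -0.07512078]), 'joint_vel': array([ 0.00034032, -0.00026774, -0.00036122,  0.00089385, -0.00068309,
       -0.00078885,  0.00101292]), 'joint_efforts': array([-1.96187120e-04, -6.67849445e+01,  9.84974876e-01, -3.14467335e+01,
       -6.05249894e-02,  4.24798939e-02,  1.34370885e-04]), 'tool_pos': array([138.67545441, 608.88797904, 225.96293968]), 'orientation': array([ 2.45488803e+00,  1.95864450e+00, -1.77449246e-03]), 'force': array([0.62870007, 1.08560008, 0.49029274]), 'torque': array([ 0.00636934,  0.01013459, -0.02848492]), 'width': 91.68030903682899}
{'fx': 477.00015914267635, 'fy': 477.00015914267635, 'cx': 319.3784754753606, 'cy': 242.63201139476885, 'k1': -0.07955126891943624, 'extrinsics': array([[-1.59936884e-01,  9.87126210e-01,  1.42787729e-03,
        -1.35687559e+01],
       [ 6.89677100e-01,  1.12778020e-01, -7.15280796e-01,
        -3.31057493e+02],
       [-7.06233454e-01, -1.13415007e-01, -6.98835707e-01,
         1.57034941e+03],
       [ 0.0000000
[... 583 characters left out ...]
985229e-01,  2.26509593e-03,
         8.55568992e+01],
       [-9.84937411e-01,  4.47484169e-03, -1.72853325e-01,
         5.46575406e+02],
       [ 1.72840636e-01, -3.08499847e-03, -9.84944972e-01,
         1.16303457e+03],
       [ 0.00000000e+00,  0.00000000e+00,  0.00000000e+00,
         1.00000000e+00]])}
top flat1_mid [([436.0, 51.0, 57.0], 0.59)]
top dock [([587.0, -224.0, 31.0], 0.73), ([521.0, -150.0, 53.0], 0.63)]
top tray_floor [([604.0, 280.0, 2.0], 0.82), ([601.0, -147.0, 67.0], 0.45)]
top wake_key [([518.0, -150.0, 52.0], 0.62), ([621.0, 474.0, 35.0], 0.28)]
top mode_key [([510.0, -217.0, 50.0], 0.65)]
top start_key [([502.0, -288.0, 50.0], 0.65), ([591.0, -227.0, 23.0], 0.56)]
```

View pics/top0.png

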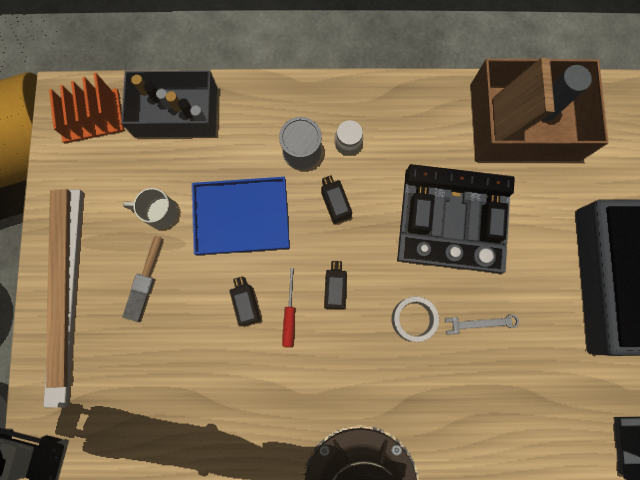

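View pics/scene0.png

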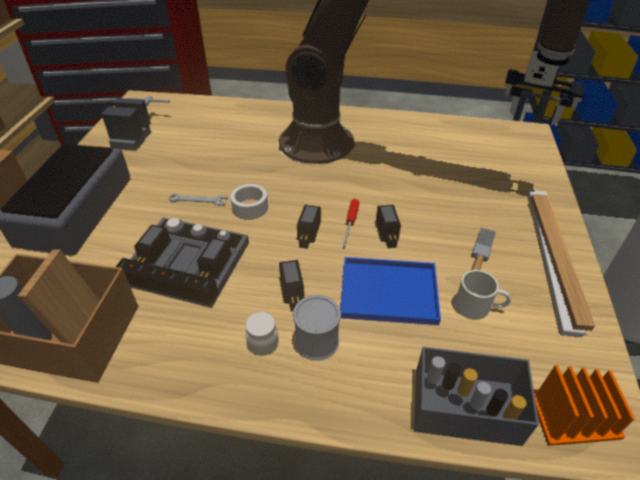

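The top view shows three flat packs at about (336,285), (245,300) and (336,200). There are charged packs in the left bay (422,210) and the right bay (495,218), and the middle bay is empty. The blue tray is at (240,215). The scene view agrees.

```bash
cat >> h.py <<'E'
def fit(W,c,zlo,zhi,r=70):
    """top-face rectangle near c"""
    m=(abs(W[...,2]-(zlo+zhi)/2)<(zhi-zlo)/2)&(np.hypot(W[...,0]-c[0],W[...,1]-c[1])<r)
    n,l,s,_=cv2.connectedComponentsWithStats(m.astype(np.uint8))
    if n<2: return None
    k=1+np.argmax(s[1:,4]); P=W[l==k]
    (x,y),(a,b),t=cv2.minAreaRect(P[:,:2].astype(np.float32))
    if a<b: a,b,t=b,a,t+90
    t=(t+90)%180-90
    return [round(float(q),1) for q in (x,y,a,b,t,np.median(P[:,2]))]+[len(P)]
E
python3 - <<'E'
from h import *
for n in('top','scene'):
    W=np.load('/tmp/%s0.npz'%n)['W']
    uv={'top':[(336,285),(245,300),(336,200),(422,210),(495,218)],'scene':[(310,218),(388,218),(290,275),(213,250),(152,240)]}[n]
    for i,(u,v) in enumerate(uv):
        c=W[v,u]; z=c[2]; lo,hi=(50,63) 
        if z>62: lo,hi=61,75
        print(n,(u,v),np.round(c),fit(W,c,lo,hi))
    # dock housing
    c=(690,-215)
    m=(abs(W[...,2]-56)<4)&(abs(W[...,0]-670)<60)&(abs(W[...,1]+210)<160)
    P=W[m]; print('housing',len(P),cv2.minAreaRect(P[:,:2].astype(np.float32)))
    m=(abs(W[...,2]-28)<4)&(abs(W[...,0]-580)<130)&(abs(W[...,1]+210)<160)
    P=W[m]; print('deck',len(P),cv2.minAreaRect(P[:,:2].astype(np.float32)), np.median(P[:,2]))
    m=(abs(W[...,2]-22)<4)&(abs(W[...,0]-604)<130)&(abs(W[...,1]-280)<150)
    P=W[m]; print('tray',len(P),cv2.minAreaRect(P[:,:2].astype(np.float32)))
    for c in [(518,-150),(510,-217),(502,-288)]:
        m=(np.hypot(W[...,0]-c[0],W[...,1]-c[1])<25)&(W[...,2]>35)
        print('key',np.mean(W[m],0),np.median(W[m][:,2]),m.sum())
E
```

```text
top (336, 285) [436.  49.  55.] [427.3, 51.5, 83.6, 46.0, -3.7, 56.5, 775]
top (245, 300) [404. 250.  58.] [393.2, 254.2, 84.3, 46.6, 16.1, 56.2, 795]
top (336, 200) [629.  47.  55.] [630.5, 46.7, 85.0, 46.3, 20.2, 56.6, 726]
top (422, 210) [ 602. -145.   69.] [599.0, -146.5, 84.6, 46.7, -7.7, 68.7, 758]
top (495, 218) [ 583. -309.   72.] [579.0, -312.2, 85.2, 48.3, -6.2, 68.8, 771]
housing 1679 ((651.4462280273438, -237.47113037109375), (244.74427795410156, 100.3611068725586), 83.39983367919922)
deck 3755 ((580.3810424804688, -229.1255645751953), (247.33583068847656, 203.93594360351562), 82.9076919555664) 28.46938672395943
tray 757 ((613.1768188476562, 284.12078857421875), (290.0061950683594, 253.32940673828125), 85.7607421875)
key [ 517.63478529 -149.29992103   42.91569486] 41.43270535155305 175
key [ 508.91094846 -218.84125308   44.28656701] 42.92733929078599 252
key [ 500.41971328 -287.02692993   45.16586643] 44.15920815870896 351
scene (310, 218) [440.  61.  58.] [428.5, 55.5, 90.3, 46.6, -3.7, 57.7, 424]
scene (388, 218) [405. 257.  56.] [393.9, 257.7, 89.7, 46.8, 15.7, 57.9, 428]
scene (290, 275) [637.  50.  57.] [631.6, 50.5, 86.8, 46.3, 20.1, 57.3, 595]
scene (213, 250) [ 599. -142.   68.] [600.1, -143.3, 86.9, 47.4, -7.0, 69.0, 551]
scene (152, 240) [ 591. -300.   68.] [579.9, -309.3, 86.6, 50.1, -4.9, 68.9, 504]
housing 1553 ((663.1954345703125, -237.80299377441406), (105.29405212402344, 245.05052185058594), 0.17430709302425385)
deck 1945 ((590.2021484375, -226.98776245117188), (250.56686401367188, 228.7462158203125), 83.28970336914062) 28.70345440289138
tray 846 ((580.3472290039062, 292.1371154785156), (220.1632843017578, 267.6202697753906), 3.6191115379333496)
key [ 521.69282858 -144.94377592   44.5571962 ] 42.931351168552226 98
key [ 515.84394748 -213.45871063   44.44990124] 42.273774321451114 148
key [ 506.7894326  -283.43846106   46.16261363] 47.88177691984093 191
```

```bash
cat >> h.py <<'E'
def plan(x,y,z,th):
    """pack-yaw th deg (tool x at 90+th); prints spin units then tool shift units after the spin"""
    o=status.get_obs(); R=cv2.Rodrigues(np.array(o['orientation']))[0]; p=np.array(o['tool_pos'])
    cur=np.degrees(np.arctan2(R[1,0],R[0,0])); want=90+th
    d=(want-cur+90)%180-90
    a=np.radians(cur+d); X=np.array([np.cos(a),np.sin(a),0]); Y=np.array([X[1],-X[0],0])
    v=np.array([x,y,z])-p
    print('t',round(o['t'],1),'pos',p.round(1),'yaw',round(cur-90,1),'tilt',round(float(np.degrees(np.arccos(-R[2,2]))),2),'F',np.array(o['force']).round(1),'w',round(o['width'],1))
    print('spin',round(-d/6,3),' shift',np.round([v@X/40,v@Y/40,-v[2]/40],3))
E
python3 - <<'E'
from h import *
for n in('top','scene'):
    z=np.load('/tmp/%s0.npz'%n); im=z['im'].astype(int); W=z['W']
    m=((im[...,2]>im[...,0]+50)&(W[...,2]<15)&(W[...,2]>-5)&(np.hypot(W[...,0]-604,W[...,1]-280)<180)).astype(np.uint8)
    m=cv2.morphologyEx(m,cv2.MORPH_OPEN,np.ones((5,5))); P=W[m>0]
    print(n,len(P),cv2.minAreaRect(P[:,:2].astype(np.float32)),np.median(P,0))
    mm=((im[...,2]>im[...,0]+50)&(W[...,2]>-5)&(np.hypot(W[...,0]-604,W[...,1]-280)<180)); P=W[mm]
    print(cv2.minAreaRect(P[:,:2].astype(np.float32)))
plan(579.5,-311,170,-7)
E
```

```text
top 5620 ((605.6747436523438, 273.1712646484375), (158.34971618652344, 209.78814697265625), 3.898949146270752) [603.64431225 273.29878804   5.29369518]
((603.9340209960938, 272.06207275390625), (171.83572387695312, 220.2007293701172), 3.902053117752075)
scene 4407 ((596.5810546875, 275.2708740234375), (152.82598876953125, 210.20045471191406), 3.6379995346069336) [601.08256299 277.18137075   6.40262215]
((630.9371948242188, 276.8480224609375), (222.9921417236328, 220.09197998046875), 4.343970775604248)
t 0.7 pos [138.7 609.4 226.7] yaw -12.8 tilt 0.0 F [ 1.  -0.2  0.2] w 91.7
spin -0.972  shift [-21.496  13.741   1.419]
```

{"method": "move_arm", "body": {"series": [[[0, 0, 0, -0.97], [-0.95, 0.6, 0.06, 0], [-0.95, 0.6, 0.06, 0], [-0.95, 0.6, 0.06, 0], [-0.95, 0.6, 0.06, 0], [-0.95, 0.6, 0.06, 0], [-0.95, 0.6, 0.06, 0], [-0.95, 0.6, 0.06, 0], [-0.95, 0.6, 0.06, 0], [-0.95, 0.6, 0.06, 0], [-0.95, 0.6, 0.06, 0], [-0.95, 0.6, 0.06, 0], [-0.95, 0.6, 0.06, 0], [-0.95, 0.6, 0.06, 0], [-0.95, 0.6, 0.06, 0], [-0.95, 0.6, 0.06, 0], [-0.95, 0.6, 0.06, 0], [-0.95, 0.6, 0.06, 0], [-0.95, 0.6, 0.06, 0], [-0.95, 0.6, 0.06, 0]]], "fingers": 72, "force": 40}}

```text
t: 2.7
tool_pos: [504.0, -164.4, 181.2]
orientation: [2.352, 2.082, 0.001]
force: [1.2, 0.2, 0.5]
width: 66.2
```

```bash
python3 -c "
from h import *
plan(579.5,-311,130,-7)"
```

```text
t 2.7 pos [ 504.  -164.4  181.2] yaw -7.0 tilt 0.04 F [1.2 0.2 0.5] w 66.2
spin 0.004  shift [-3.407  2.319  1.28 ]
```

{"method": "move_arm", "body": {"series": [[[-0.85, 0.58, 0.3, 0], [-0.85, 0.58, 0.3, 0], [-0.85, 0.58, 0.3, 0], [-0.85, 0.58, 0.3, 0], [0, 0, 0.6, 0], [0, 0, 0.6, 0], [0, 0, 0, 0]]]}}

```text
t: 3.4
tool_pos: [576.9, -308.0, 81.8]
orientation: [-2.349, -2.078, 0.003]
force: [-0.4, 0.3, 0.4]
width: 65.8
```

```bash
python3 -c "
from h import *
plan(579.5,-311,36,-7)
im,d,W=shot('scene','s1.png')
print(finder.search_frame('scene','full1_mid'))
cv2.imwrite('pics/s1c.png',cv2.resize(im[160:360,80:320,::-1],None,fx=3,fy=3))"
```

```text
t 3.4 pos [ 576.9 -308.    81.8] yaw -7.0 tilt 0.33 F [-0.4  0.3  0.4] w 65.8
spin -0.003  shift [-0.067  0.074  1.145]
[{'at': [616.1, -138.2, 70.4], 'p': 0.89}]
```

View pics/s1c.png

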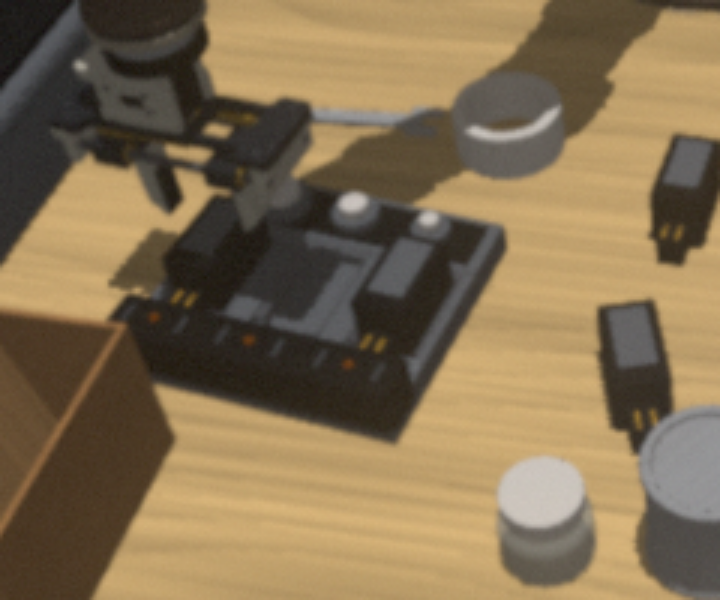

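The crop shows the fingers straddling the right-bay pack at crop pixel (215,250). I'll descend and grip.

{"method": "move_arm", "body": {"series": [[[-0.06, 0.07, 0.3, 0], [0, 0, 0.3, 0], [0, 0, 0.3, 0], [0, 0, 0.24, 0], [0, 0, 0, 0], [0, 0, 0, 0]]]}}

```text
t: 4.1
tool_pos: [581.1, -311.8, 39.3]
orientation: [-2.353, -2.081, 0.0]
force: [0.1, -0.8, -0.0]
width: 65.8
```

{"method": "move_arm", "body": {"series": [[[0, 0, 0, 0], [0, 0, 0, 0], [0, 0, 0, 0], [0, 0, 0, 0], [0, 0, 0, 0], [0, 0, 0, 0]]], "fingers": 255, "force": 45}}

```text
t: 4.7
tool_pos: [581.5, -312.1, 40.0]
orientation: [2.353, 2.081, 0.0]
force: [-0.0, -1.0, 4.3]
width: 45.9
```

{"method": "move_arm", "body": {"series": [[[0, 0, -0.1, 0], [0, 0, -0.2, 0], [0, 0, -0.3, 0], [0, 0, -0.4, 0], [0, 0, -0.5, 0], [0, 0, -0.5, 0], [0, 0, -0.5, 0], [0, 0, -0.5, 0], [0, 0, -0.3, 0], [0, 0, 0, 0]]]}}

```text
t: 5.7
tool_pos: [582.2, -312.6, 174.1]
orientation: [2.35, 2.079, 0.003]
force: [0.2, -0.7, -5.8]
width: 45.3
```

```bash
python3 -c "
from h import *
u=np.radians(3.9);X=np.array([np.cos(u),np.sin(u)]);Y=np.array([-X[1],X[0]])
c=np.array([604,274.]); 
for s in(45,-45): print((c-12*X+s*Y).round(1))
q=c-12*X+45*Y
plan(*q,120,3.9)"
```

```text
[589.  318.1]
[595.1 228.3]
t 5.7 pos [ 582.2 -312.6  174.1] yaw -7.0 tilt 0.23 F [ 0.2 -0.7 -5.8] w 45.3
spin -1.819  shift [15.718  1.241  1.353]
```

{"method": "move_arm", "body": {"series": [[[0, 0, 0, -0.91], [0, 0, 0, -0.91], [0.3, 0.02, 0, 0], [0.6, 0.05, 0, 0], [0.9, 0.07, 0, 0], [0.92, 0.08, 0, 0], [0.92, 0.08, 0, 0], [0.92, 0.08, 0, 0], [0.92, 0.08, 0, 0], [0.92, 0.08, 0, 0], [0.92, 0.08, 0, 0], [0.92, 0.08, 0, 0], [0.92, 0.08, 0, 0], [0.92, 0.08, 0, 0], [0.92, 0.08, 0, 0], [0.92, 0.08, 0, 0], [0.92, 0.08, 0, 0], [0.92, 0.08, 0, 0], [0.8, 0.06, 0, 0], [0.5, 0.04, 0, 0]]]}}

```text
t: 7.7
tool_pos: [589.3, 296.9, 170.6]
orientation: [-2.141, -2.296, 0.001]
force: [-0.9, -0.1, -5.1]
width: 45.7
```

{"method": "move_arm", "body": {"series": [[[0, 0, 0.4, 0], [0, 0, 0.5, 0], [0, 0, 0.5, 0], [0, 0, 0.4, 0], [0, 0, 0, 0], [0, 0, 0, 0]]]}}

```text
t: 8.3
tool_pos: [591.0, 292.2, 99.6]
orientation: [2.146, 2.294, -0.001]
force: [-0.1, -0.1, -5.0]
width: 45.9
```

```bash
python3 -c "
from h import *
plan(589,318.1,34,3.9)"
```

```text
t 8.3 pos [591.  292.2  99.6] yaw 3.8 tilt 0.05 F [-0.1 -0.1 -5. ] w 45.9
spin -0.012  shift [ 0.65  -0.007  1.639]
```

{"method": "move_arm", "body": {"series": [[[0.33, 0, 0, 0], [0.32, 0, 0.2, 0], [0, 0, 0.4, 0], [0, 0, 0.4, 0], [0, 0, 0.3, 0], [0, 0, 0.2, 0], [0, 0, 0.1, 0], [0, 0, 0.04, 0], [0, 0, 0, 0], [0, 0, 0, 0]]]}}

```text
t: 9.3
tool_pos: [589.9, 318.7, 34.5]
orientation: [2.144, 2.296, 0.002]
force: [0.7, -1.1, -5.2]
width: 45.8
```

{"method": "move_arm", "body": {"series": [[[0, 0, 0, 0], [0, 0, 0, 0], [0, 0, 0, 0], [0, 0, 0, 0]]], "fingers": 72}}

```text
t: 9.7
tool_pos: [589.8, 318.8, 34.4]
orientation: [2.144, 2.296, 0.001]
force: [-0.4, -0.5, -0.5]
width: 65.5
```

{"method": "move_arm", "body": {"series": [[[0, 0, -0.3, 0], [0, 0, -0.6, 0], [0, 0, -0.9, 0], [0, 0, -0.9, 0], [0, 0, -0.7, 0], [-0.9, 0, 0, 0], [-0.9, 0, 0, 0], [-0.9, 0, 0, 0], [-0.9, 0, 0, 0], [-0.9, 0, 0, 0], [-0.9, 0, 0, 0], [0, 0, 0, 0]]]}}

```text
t: 10.9
tool_pos: [604.9, 95.8, 171.5]
orientation: [2.152, 2.285, -0.001]
force: [0.4, 0.0, -0.1]
width: 65.9
```

```bash
python3 - <<'E'
from h import *
for n in('top','scene'):
    im,d,W=shot(n,n+'2.png')
    print(n,'tray',fit(W,(589,318),55,67),'full left',fit(W,(599,-146),61,75))
    for c in [(427,51),(393,254),(630,47)]: print(fit(W,c,50,63))
plan(600,-145.8,170,-7)
E
```

```text
top tray [587.0, 317.5, 84.8, 46.6, 4.0, 61.3, 746] full left [599.2, -147.0, 84.3, 47.4, -6.9, 68.7, 760]
None
[393.0, 254.2, 84.3, 46.6, 15.6, 56.3, 796]
None
scene tray [588.2, 320.6, 87.6, 44.5, 3.5, 62.4, 575] full left [599.9, -143.3, 86.8, 47.3, -6.8, 69.0, 557]
[440.2, 55.3, 64.1, 46.0, -1.8, 57.4, 288]
[394.3, 257.7, 89.3, 47.7, 15.4, 58.0, 426]
[632.8, 50.8, 86.6, 46.1, 20.3, 57.2, 589]
t 11.0 pos [604.5 102.  171. ] yaw 3.8 tilt 0.07 F [ 1.2  1.2 -0. ] w 66.0
spin 1.795  shift [-6.163  0.643  0.024]
```

{"method": "move_arm", "body": {"series": [[[0, 0, 0, 0.9], [0, 0, 0, 0.9], [-0.8, 0.1, 0, 0], [-0.9, 0.1, 0, 0], [-0.9, 0.1, 0, 0], [-0.9, 0.1, 0, 0], [-0.9, 0.1, 0.3, 0], [-0.9, 0.1, 0.6, 0], [-0.86, 0.04, 0.6, 0], [0, 0, 0.6, 0], [0, 0, 0, 0], [0, 0, 0, 0]]]}}

```text
t: 12.2
tool_pos: [600.7, -142.6, 86.3]
orientation: [-2.348, -2.086, -0.001]
force: [0.5, 0.8, 0.2]
width: 65.8
```

```bash
python3 -c "
from h import *
plan(600,-146.2,40,-7)"
```

```text
t 12.2 pos [ 600.7 -142.6   86.3] yaw -6.8 tilt 0.07 F [0.5 0.8 0.2] w 65.8
spin 0.041  shift [-0.091 -0.005  1.157]
```

{"method": "move_arm", "body": {"series": [[[-0.09, 0, 0.3, 0.04], [0, 0, 0.3, 0], [0, 0, 0.3, 0], [0, 0, 0.26, 0], [0, 0, 0, 0], [0, 0, 0, 0]]]}}

```text
t: 12.8
tool_pos: [599.4, -148.2, 39.2]
orientation: [-2.355, -2.079, 0.001]
force: [1.2, 0.1, 1.0]
width: 66.3
```

{"method": "move_arm", "body": {"series": [[[0, 0, 0, 0], [0, 0, 0, 0], [0, 0, 0, 0], [0, 0, 0, 0], [0, 0, 0, 0], [0, 0, 0, 0]]], "fingers": 255, "force": 45}}

```text
t: 13.4
tool_pos: [600.2, -147.0, 40.0]
orientation: [-2.354, -2.08, -0.002]
force: [-0.2, 5.2, 5.3]
width: 45.8
```

{"method": "move_arm", "body": {"series": [[[0, 0, -0.1, 0], [0, 0, -0.2, 0], [0, 0, -0.3, 0], [0, 0, -0.4, 0], [0, 0, -0.5, 0], [0, 0, -0.5, 0], [0, 0, -0.5, 0], [0, 0, -0.5, 0], [0, 0, -0.3, 0], [0, 0, 0, 0]]]}}

```text
t: 14.4
tool_pos: [600.5, -149.4, 173.7]
orientation: [2.354, 2.076, 0.003]
force: [-0.6, 0.4, -6.5]
width: 45.8
```

```bash
python3 -c "
from h import *
plan(595.1,228.3,100,3.9)"
```

```text
t 14.4 pos [ 600.5 -149.4  173.7] yaw -7.2 tilt 0.21 F [-0.6  0.4 -6.5] w 45.8
spin -1.847  shift [9.43  0.508 1.843]
```

{"method": "move_arm", "body": {"series": [[[0, 0, 0, -0.92], [0, 0, 0, -0.92], [0.3, 0.02, 0, 0], [0.6, 0.05, 0, 0], [0.9, 0.07, 0, 0], [0.95, 0.08, 0, 0], [0.95, 0.08, 0, 0], [0.95, 0.05, 0, 0], [0.95, 0.05, 0, 0], [0.95, 0.05, 0, 0], [0.95, 0.02, 0, 0], [0.9, 0.02, 0, 0], [0.6, 0, 0.3, 0], [0.4, 0, 0.5, 0], [0, 0, 0.5, 0], [0, 0, 0.4, 0], [0, 0, 0, 0], [0, 0, 0, 0]]]}}

```text
t: 16.2
tool_pos: [593.0, 228.6, 103.3]
orientation: [-2.146, -2.294, 0.002]
force: [0.8, -0.6, -5.3]
width: 45.9
```

```bash
python3 -c "
from h import *
plan(595.1,228.3,34,3.9)"
```

```text
t 16.2 pos [593.  228.6 103.3] yaw 3.8 tilt 0.06 F [ 0.8 -0.6 -5.3] w 45.9
spin -0.011  shift [-0.01   0.052  1.732]
```

{"method": "move_arm", "body": {"series": [[[0, 0.05, 0.2, 0], [0, 0, 0.3, 0], [0, 0, 0.4, 0], [0, 0, 0.3, 0], [0, 0, 0.3, 0], [0, 0, 0.1, 0], [0, 0, 0.1, 0], [0, 0, 0.03, 0], [0, 0, 0, 0], [0, 0, 0, 0]]]}}

```text
t: 17.2
tool_pos: [595.9, 228.5, 34.8]
orientation: [2.144, 2.296, 0.001]
force: [-0.3, 1.1, -6.6]
width: 45.8
```

{"method": "move_arm", "body": {"series": [[[0, 0, 0, 0], [0, 0, 0, 0], [0, 0, 0, 0], [0, 0, 0, 0]]], "fingers": 72}}

```text
t: 17.6
tool_pos: [595.9, 228.6, 34.8]
orientation: [2.144, 2.296, 0.001]
force: [0.2, -0.2, -0.2]
width: 64.7
```

{"method": "move_arm", "body": {"series": [[[0, 0, -0.3, 0], [0, 0, -0.6, 0], [0, 0, -0.9, 0], [0, 0, -0.9, 0], [0, 0, -0.7, 0], [0, -0.9, 0, 0], [0, -0.9, 0, 0], [0, -0.9, 0, 0], [0, -0.9, 0, 0], [0, 0, 0, 0]]]}}

```text
t: 18.6
tool_pos: [447.3, 218.3, 170.8]
orientation: [-2.14, -2.296, 0.003]
force: [0.9, -0.2, 0.2]
width: 65.8
```

```bash
python3 - <<'E'
from h import *
for n in('top','scene'):
    im,d,W=shot(n,n+'3.png')
    print(n,'tray',fit(W,(589,318),55,67,50),fit(W,(595,228),55,67,50))
    for c in [(427,51),(393,254),(630,47)]: print(fit(W,c,50,63))
plan(393.8,255,170,15.8)
E
```

```text
top tray [616.1, 319.0, 46.9, 30.6, -78.5, 61.1, 210] [594.8, 227.4, 83.9, 46.1, 3.9, 61.5, 582]
[427.4, 51.5, 84.3, 45.9, -3.6, 56.4, 777]
None
[630.8, 46.7, 84.7, 46.5, 20.7, 56.7, 725]
scene tray [588.3, 320.3, 88.9, 44.4, 4.1, 62.5, 573] [596.7, 231.1, 86.6, 46.2, 4.0, 62.4, 601]
[428.7, 55.4, 86.2, 46.0, -4.2, 57.5, 422]
[394.5, 257.7, 88.8, 46.2, 15.8, 57.8, 429]
[632.3, 50.6, 85.8, 46.0, 20.0, 57.4, 594]
t 18.7 pos [451.9 219.  171.5] yaw 4.0 tilt 0.11 F [1.2 0.4 0.3] w 65.8
spin -1.973  shift [ 1.262 -1.153  0.036]
```

View pics/top3.png

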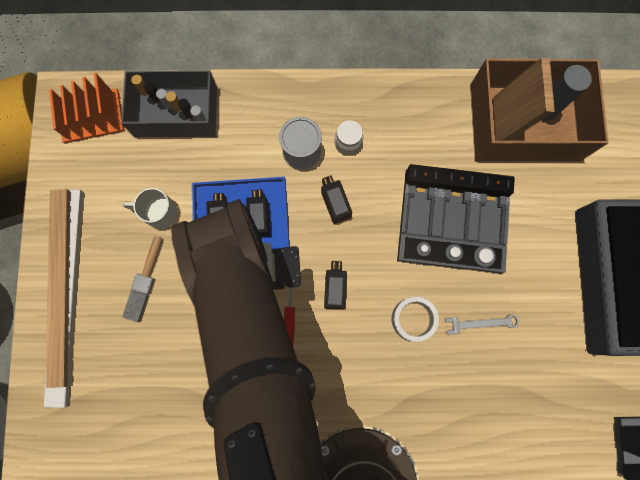

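The top view shows both charged packs in the tray at (217,205) and (258,210). The dock bays are empty, the flats haven't moved, and the arm hides flat 2.

{"method": "move_arm", "body": {"series": [[[0, 0, 0, -0.98], [0, 0, 0, -0.98], [0.62, -0.56, 0.3, 0], [0.62, -0.56, 0.6, 0], [0, 0, 0.6, 0], [0, 0, 0.6, 0], [0, 0, 0.2, 0], [0, 0, 0, 0], [0, 0, 0, 0]]]}}

```text
t: 19.6
tool_pos: [396.5, 254.4, 79.1]
orientation: [1.899, 2.502, 0.001]
force: [-0.4, 0.1, 0.6]
width: 65.6
```

```bash
python3 - <<'E'
from h import *
plan(393.8,255,28,15.8)
for n in('top','scene'):
    im,d,W=shot(n)
    for c in [(599,-146),(589,-229),(578.5,-312.5)]:
        print(n,fit(W,c,8,17,60))
    print(fit(W,(393,255),50,63))
E
```

```text
t 19.6 pos [396.5 254.4  79.1] yaw 15.6 tilt 0.06 F [-0.4  0.1  0.6] w 65.6
spin -0.031  shift [ 0.034 -0.062  1.277]
top [607.7, -149.1, 101.4, 49.2, -6.7, 12.7, 775]
top [597.2, -233.2, 101.3, 49.0, -7.4, 12.8, 756]
top [587.3, -317.3, 100.4, 47.6, -7.3, 13.1, 732]
[365.4, 228.0, 19.5, 9.4, -0.0, 55.6, 34]
scene [596.1, -147.1, 88.9, 47.0, -8.1, 13.0, 479]
scene [584.7, -230.9, 88.4, 46.1, -7.8, 12.9, 453]
scene [572.9, -314.7, 87.1, 44.2, -6.9, 12.9, 421]
[394.0, 257.4, 87.8, 46.5, 16.3, 57.8, 421]
```

{"method": "move_arm", "body": {"series": [[[0.03, -0.05, 0.3, -0.03], [0, 0, 0.4, 0], [0, 0, 0.4, 0], [0, 0, 0.17, 0], [0, 0, 0, 0], [0, 0, 0, 0]]]}}

```text
t: 20.3
tool_pos: [393.6, 255.1, 28.2]
orientation: [1.894, 2.506, 0.001]
force: [-0.3, -0.2, -0.1]
width: 65.9
```

{"method": "move_arm", "body": {"series": [[[0, 0, 0, 0], [0, 0, 0, 0], [0, 0, 0, 0], [0, 0, 0, 0], [0, 0, 0, 0], [0, 0, 0, 0]]], "fingers": 255, "force": 45}}

```text
t: 20.9
tool_pos: [393.3, 255.1, 27.9]
orientation: [-1.894, -2.507, -0.001]
force: [-0.6, -0.8, 7.2]
width: 46.0
```

{"method": "move_arm", "body": {"series": [[[0, 0, -0.1, 0], [0, 0, -0.2, 0], [0, 0, -0.3, 0], [0, 0, -0.4, 0], [0, 0, -0.5, 0], [0, 0, -0.5, 0], [0, 0, -0.5, 0], [0, 0, -0.5, 0], [0, 0, -0.3, 0], [0, 0, 0, 0]]]}}

```text
t: 21.9
tool_pos: [393.8, 255.5, 161.3]
orientation: [1.894, 2.506, 0.005]
force: [-0.1, 0.4, -3.2]
width: 45.5
```

```bash
python3 -c "
from h import *
plan(579.4,-312.4,130,-7)"
```

```text
t 21.9 pos [393.8 255.5 161.3] yaw 15.9 tilt 0.19 F [-0.1  0.4 -3.2] w 45.5
spin 3.809  shift [-13.526   6.335   0.782]
```

{"method": "move_arm", "body": {"series": [[[0, 0, 0, 0.95], [0, 0, 0, 0.95], [0, 0, 0, 0.95], [0, 0, 0, 0.96], [-0.5, 0.23, 0, 0], [-0.9, 0.42, 0, 0], [-0.9, 0.42, 0, 0], [-0.9, 0.42, 0, 0], [-0.9, 0.42, 0, 0], [-0.9, 0.42, 0, 0], [-0.9, 0.42, 0, 0], [-0.9, 0.42, 0, 0], [-0.9, 0.42, 0, 0], [-0.9, 0.42, 0, 0], [-0.9, 0.42, 0, 0], [-0.9, 0.42, 0, 0], [-0.9, 0.42, 0, 0], [-0.9, 0.42, 0, 0], [-0.9, 0.42, 0, 0], [-0.4, 0.2, 0, 0]]]}}

```text
t: 23.9
tool_pos: [576.9, -316.2, 158.2]
orientation: [2.356, 2.077, -0.004]
force: [-0.5, -0.3, -4.2]
width: 45.4
```

{"method": "move_arm", "body": {"series": [[[0, 0, 0.3, 0], [0, 0, 0.4, 0], [0, 0, 0.4, 0], [0, 0, 0.2, 0], [0, 0, 0, 0], [0, 0, 0, 0]]]}}

```text
t: 24.5
tool_pos: [577.8, -311.7, 107.6]
orientation: [-2.353, -2.082, 0.0]
force: [0.3, 0.1, -2.6]
width: 45.6
```

```bash
python3 -c "
from h import *
plan(579.4,-312.4,40,-7)"
```

```text
t 24.5 pos [ 577.8 -311.7  107.6] yaw -7.0 tilt 0.01 F [ 0.3  0.1 -2.6] w 45.6
spin 0.002  shift [-0.014  0.043  1.689]
```

{"method": "move_arm", "body": {"series": [[[-0.01, 0.04, 0.3, 0], [0, 0, 0.4, 0], [0, 0, 0.3, 0], [0, 0, 0.2, 0], [0, 0, 0.15, 0], [0, 0, 0.12, 0], [0, 0, 0.12, 0], [0, 0, 0.1, 0], [0, 0, 0, 0], [0, 0, 0, 0]]]}}

```text
t: 25.5
tool_pos: [579.4, -312.6, 40.1]
orientation: [2.353, 2.081, 0.0]
force: [0.0, -1.1, -3.4]
width: 45.8
```

```bash
python3 -c "
from h import *
plan(579.4,-312.4,40,-7)"
```

```text
t 25.5 pos [ 579.4 -312.6   40.1] yaw -7.0 tilt 0.03 F [ 0.  -1.1 -3.4] w 45.8
spin -0.001  shift [ 0.005 -0.001  0.002]
```

{"method": "move_arm", "body": {"series": [[[0, 0, 0, 0], [0, 0, 0, 0], [0, 0, 0, 0], [0, 0, 0, 0]]], "fingers": 72}}

```text
t: 25.9
tool_pos: [579.4, -312.6, 40.2]
orientation: [2.353, 2.081, 0.0]
force: [-0.3, -0.2, 0.1]
width: 65.8
```

{"method": "move_arm", "body": {"series": [[[0, 0, -0.3, 0], [0, 0, -0.6, 0], [0, 0, -0.9, 0], [0, 0, -0.9, 0], [0, 0, -0.6, 0], [0.8, -0.5, 0, 0], [0.8, -0.5, 0, 0], [0.8, -0.5, 0, 0], [0.8, -0.5, 0, 0], [0.8, -0.5, 0, 0], [0, 0, 0, 0]]]}}

```text
t: 27.0
tool_pos: [497.9, -136.5, 172.3]
orientation: [-2.345, -2.085, -0.002]
force: [0.2, 0.4, -0.1]
width: 65.7
```

```bash
python3 - <<'E'
from h import *
for n in('top','scene'):
    im,d,W=shot(n)
    print(n,fit(W,(579,-312),61,75,50),[fit(W,c,50,63) for c in [(427,51),(630,47)]])
plan(427.9,52.1,80,-3.6)
E
```

```text
top None [[427.3, 51.5, 84.3, 45.9, -3.4, 56.5, 782], [630.6, 46.9, 83.7, 46.5, 20.3, 56.5, 727]]
scene [580.0, -311.2, 87.5, 50.6, -5.8, 68.9, 506] [[428.8, 55.4, 86.8, 45.9, -4.1, 57.6, 422], [631.5, 50.4, 86.9, 46.3, 20.1, 57.1, 593]]
t 27.1 pos [ 499.8 -140.9  172.9] yaw -6.9 tilt 0.09 F [ 0.2 -1.7  0.5] w 65.5
spin -0.551  shift [ 4.702 -2.097  2.322]
```

{"method": "move_arm", "body": {"series": [[[0, 0, 0, -0.55], [0.7, -0.3, 0, 0], [0.8, -0.36, 0, 0], [0.8, -0.36, 0, 0], [0.8, -0.36, 0.3, 0], [0.8, -0.36, 0.5, 0], [0.8, -0.36, 0.6, 0], [0, 0, 0.6, 0], [0, 0, 0.3, 0], [0, 0, 0, 0], [0, 0, 0, 0]]]}}

```text
t: 28.2
tool_pos: [428.8, 50.5, 80.4]
orientation: [2.294, 2.146, 0.0]
force: [0.1, 0.3, 0.9]
width: 66.2
```

```bash
python3 -c "
from h import *
plan(427.9,52.3,28,-3.6)"
```

```text
t 28.2 pos [428.8  50.5  80.4] yaw -3.8 tilt 0.05 F [0.1 0.3 0.9] w 66.2
spin -0.037  shift [ 0.042 -0.026  1.31 ]
```

{"method": "move_arm", "body": {"series": [[[0.04, -0.03, 0.3, -0.03], [0, 0, 0.4, 0], [0, 0, 0.4, 0], [0, 0, 0.2, 0], [0, 0, 0, 0], [0, 0, 0, 0]]]}}

```text
t: 28.8
tool_pos: [427.4, 53.0, 28.6]
orientation: [2.289, 2.151, 0.001]
force: [1.1, 0.4, 0.5]
width: 65.7
```

{"method": "move_arm", "body": {"series": [[[0, 0, 0, 0], [0, 0, 0, 0], [0, 0, 0, 0], [0, 0, 0, 0], [0, 0, 0, 0], [0, 0, 0, 0]]], "fingers": 255, "force": 45}}

```text
t: 29.4
tool_pos: [427.0, 53.2, 28.3]
orientation: [2.289, 2.152, 0.001]
force: [-1.0, -0.2, 6.4]
width: 45.4
```

{"method": "move_arm", "body": {"series": [[[0, 0, -0.1, 0], [0, 0, -0.2, 0], [0, 0, -0.3, 0], [0, 0, -0.4, 0], [0, 0, -0.5, 0], [0, 0, -0.5, 0], [0, 0, -0.5, 0], [0, 0, -0.5, 0], [0, 0, -0.3, 0], [0, 0, 0, 0]]]}}

```text
t: 30.4
tool_pos: [427.2, 53.3, 161.4]
orientation: [2.288, 2.152, 0.004]
force: [0.3, 0.3, -7.4]
width: 45.5
```

```bash
python3 -c "
from h import *
plan(589.5,-229.1,110,-7)"
```

```text
t 30.4 pos [427.2  53.3 161.4] yaw -3.5 tilt 0.14 F [ 0.3  0.3 -7.4] w 45.5
spin 0.579  shift [-6.514  4.888  1.284]
```

{"method": "move_arm", "body": {"series": [[[0, 0, 0, 0.58], [-0.4, 0.3, 0, 0], [-0.75, 0.56, 0, 0], [-0.75, 0.56, 0, 0], [-0.75, 0.56, 0, 0], [-0.75, 0.56, 0, 0], [-0.75, 0.56, 0, 0], [-0.75, 0.56, 0, 0], [-0.75, 0.56, 0, 0], [-0.5, 0.4, 0.3, 0], [-0.36, 0.25, 0.5, 0], [0, 0, 0.5, 0], [0, 0, 0, 0], [0, 0, 0, 0]]]}}

```text
t: 31.8
tool_pos: [587.4, -228.2, 107.0]
orientation: [-2.351, -2.08, 0.002]
force: [0.0, -0.4, -5.8]
width: 45.7
```

```bash
python3 -c "
from h import *
plan(588.7,-229.1,40.3,-7)"
```

```text
t 31.8 pos [ 587.4 -228.2  107. ] yaw -7.0 tilt 0.16 F [ 0.  -0.4 -5.8] w 45.7
spin 0.001  shift [-0.017  0.034  1.668]
```

{"method": "move_arm", "body": {"series": [[[-0.01, 0.02, 0.3, 0], [0, 0, 0.4, 0], [0, 0, 0.3, 0], [0, 0, 0.2, 0], [0, 0, 0.15, 0], [0, 0, 0.12, 0], [0, 0, 0.1, 0], [0, 0, 0.1, 0], [0, 0, 0, 0], [0, 0, 0, 0]]]}}

```text
t: 32.8
tool_pos: [589.2, -229.5, 41.3]
orientation: [2.353, 2.081, 0.0]
force: [0.4, -0.9, -6.5]
width: 45.4
```

```bash
python3 -c "
from h import *
plan(588.7,-229.1,40.3,-7)"
```

```text
t 32.8 pos [ 589.2 -229.5   41.3] yaw -7.0 tilt 0.01 F [ 0.4 -0.9 -6.5] w 45.4
spin -0.001  shift [ 0.009 -0.013  0.024]
```

{"method": "move_arm", "body": {"series": [[[0, 0, 0.02, 0], [0, 0, 0, 0], [0, 0, 0, 0]]]}}

```text
t: 33.1
tool_pos: [589.2, -229.6, 40.5]
orientation: [2.353, 2.081, 0.0]
force: [0.2, -0.8, -5.9]
width: 46.0
```

{"method": "move_arm", "body": {"series": [[[0, 0, 0, 0], [0, 0, 0, 0], [0, 0, 0, 0], [0, 0, 0, 0]]], "fingers": 72}}

```text
t: 33.5
tool_pos: [589.4, -229.6, 40.7]
orientation: [2.353, 2.081, 0.001]
force: [0.4, -0.4, -0.6]
width: 65.5
```

{"method": "move_arm", "body": {"series": [[[0, 0, -0.3, 0], [0, 0, -0.6, 0], [0, 0, -0.9, 0], [0, 0, -0.9, 0], [0, 0, -0.6, 0], [0.8, 0, 0, 0], [0.8, 0, 0, 0], [0.8, 0, 0, 0], [0.8, 0, 0, 0], [0, 0, 0, 0]]]}}

```text
t: 34.5
tool_pos: [605.8, -96.2, 172.8]
orientation: [-2.344, -2.088, -0.004]
force: [-0.7, 0.1, -0.6]
width: 65.7
```

```bash
python3 - <<'E'
from h import *
for n in('top','scene'):
    im,d,W=shot(n)
    print(n,fit(W,(579,-312),61,75,50),fit(W,(589,-229),61,75,50),fit(W,(630,47),50,63))
plan(631.2,47.6,80,20.3)
E
```

```text
top [578.9, -312.4, 85.0, 48.6, -7.0, 69.0, 780] None [630.6, 46.7, 84.4, 46.3, 20.2, 56.6, 722]
scene [580.3, -309.5, 87.6, 48.7, -6.0, 69.0, 504] [590.3, -226.5, 89.9, 49.0, -6.9, 68.8, 546] [631.3, 50.2, 88.0, 46.0, 20.2, 57.3, 594]
t 34.6 pos [ 604.9 -101.8  173.1] yaw -6.9 tilt 0.04 F [-0.8 -0.4  0.2] w 65.6
spin -4.534  shift [3.274 1.912 2.327]
```

{"method": "move_arm", "body": {"series": [[[0, 0, 0, -0.91], [0, 0, 0, -0.91], [0, 0, 0, -0.91], [0, 0, 0, -0.9], [0, 0, 0, -0.9], [0.8, 0.46, 0, 0], [0.82, 0.48, 0, 0], [0.82, 0.48, 0.3, 0], [0.82, 0.48, 0.5, 0], [0, 0, 0.6, 0], [0, 0, 0.6, 0], [0, 0, 0.3, 0], [0, 0, 0, 0], [0, 0, 0, 0]]]}}

```text
t: 36.0
tool_pos: [631.7, 44.9, 81.3]
orientation: [1.8, 2.574, 0.0]
force: [-0.1, -0.4, 0.8]
width: 65.8
```

```bash
python3 -c "
from h import *
plan(631.2,47.6,28,20.3)
im,d,W=shot('scene')
print(fit(W,(630,47),50,63))"
```

```text
t 36.0 pos [631.7  44.9  81.3] yaw 20.1 tilt 0.06 F [-0.1 -0.4  0.8] w 65.8
spin -0.037  shift [0.067 0.013 1.332]
[632.4, 50.8, 85.9, 46.3, 20.4, 57.4, 594]
```

{"method": "move_arm", "body": {"series": [[[0.06, 0.01, 0.3, -0.03], [0, 0, 0.4, 0], [0, 0, 0.4, 0], [0, 0, 0.22, 0], [0, 0, 0, 0], [0, 0, 0, 0]]]}}

```text
t: 36.65
tool_pos: [630.5, 48.3, 27.2]
orientation: [-1.794, -2.579, 0.001]
force: [-0.2, -0.6, -0.5]
width: 65.9
```

{"method": "move_arm", "body": {"series": [[[0, 0, 0, 0], [0, 0, 0, 0], [0, 0, 0, 0], [0, 0, 0, 0], [0, 0, 0, 0], [0, 0, 0, 0]]], "fingers": 255, "force": 45}}

```text
t: 37.25
tool_pos: [631.2, 48.1, 28.1]
orientation: [1.794, 2.578, 0.001]
force: [-0.3, -1.0, 5.9]
width: 45.8
```

{"method": "move_arm", "body": {"series": [[[0, 0, -0.1, 0], [0, 0, -0.2, 0], [0, 0, -0.3, 0], [0, 0, -0.4, 0], [0, 0, -0.5, 0], [0, 0, -0.5, 0], [0, 0, -0.5, 0], [0, 0, -0.5, 0], [0, 0, -0.3, 0], [0, 0, 0, 0]]]}}

```text
t: 38.25
tool_pos: [631.8, 48.6, 162.0]
orientation: [1.792, 2.577, 0.004]
force: [-0.9, -0.7, -6.6]
width: 45.5
```

```bash
python3 -c "
from h import *
plan(599.8,-145.7,110,-7)"
```

```text
t 38.2 pos [631.8  48.6 162. ] yaw 20.4 tilt 0.22 F [-0.9 -0.7 -6.6] w 45.5
spin 4.559  shift [-4.918 -0.202  1.301]
```

{"method": "move_arm", "body": {"series": [[[0, 0, 0, 0.9], [0, 0, 0, 0.91], [0, 0, 0, 0.91], [0, 0, 0, 0.92], [0, 0, 0, 0.92], [-0.5, -0.02, 0, 0], [-0.8, -0.04, 0, 0], [-0.8, -0.04, 0, 0], [-0.8, -0.04, 0, 0], [-0.8, -0.04, 0, 0], [-0.8, -0.02, 0.3, 0], [-0.4, 0, 0.5, 0], [0, 0, 0.5, 0], [0, 0, 0, 0], [0, 0, 0, 0]]]}}

```text
t: 39.75
tool_pos: [598.4, -144.3, 107.1]
orientation: [-2.351, -2.081, 0.001]
force: [-0.2, 0.1, -6.0]
width: 45.7
```

```bash
python3 -c "
from h import *
plan(599.8,-145.7,40.3,-7)"
```

```text
t 39.8 pos [ 598.4 -144.3  107.1] yaw -7.0 tilt 0.1 F [-0.2  0.1 -6. ] w 45.7
spin 0.004  shift [-0.03   0.039  1.669]
```

{"method": "move_arm", "body": {"series": [[[-0.02, 0.02, 0.3, 0], [0, 0, 0.4, 0], [0, 0, 0.3, 0], [0, 0, 0.2, 0], [0, 0, 0.15, 0], [0, 0, 0.12, 0], [0, 0, 0.12, 0], [0, 0, 0.1, 0], [0, 0, 0, 0], [0, 0, 0, 0]]]}}

```text
t: 40.75
tool_pos: [599.6, -146.0, 40.1]
orientation: [2.353, 2.081, 0.0]
force: [-0.4, 0.2, -4.2]
width: 45.7
```

```bash
python3 -c "
from h import *
plan(599.8,-145.7,40.3,-7)"
```

```text
t 40.8 pos [ 599.6 -146.    40.1] yaw -7.0 tilt 0.03 F [-0.4  0.2 -4.2] w 45.7
spin -0.003  shift [ 0.009  0.003 -0.005]
```

{"method": "move_arm", "body": {"series": [[[0, 0, 0, 0], [0, 0, 0, 0], [0, 0, 0, 0], [0, 0, 0, 0]]], "fingers": 72}}

```text
t: 41.15
tool_pos: [599.8, -145.9, 40.2]
orientation: [2.353, 2.081, 0.001]
force: [0.3, -0.1, 0.8]
width: 65.3
```

{"method": "move_arm", "body": {"series": [[[0, 0, -0.3, 0], [0, 0, -0.6, 0], [0, 0, -0.9, 0], [0, 0, -0.9, 0], [0, 0, -0.6, 0], [0.8, -0.4, 0, 0], [0.8, -0.6, 0, 0], [0.8, -0.8, 0, 0], [0.8, -0.8, 0, 0], [0.4, -0.8, 0, 0], [0.4, 0, 0, 0], [0, 0, 0, 0], [0, 0, 0, 0]]]}}

```text
t: 42.45
tool_pos: [484.6, 29.2, 172.7]
orientation: [2.352, 2.082, 0.002]
force: [-0.1, -0.1, -0.4]
width: 65.7
```

```bash
python3 - <<'E'
from h import *
for n in('top','scene'):
    im,d,W=shot(n,n+'5.png'); 
    if n=='top': cv2.imwrite('pics/t5c.png',cv2.resize(im[140:380,160:540,::-1],None,fx=2,fy=2))
    print(n,[fit(W,c,61,75,50) for c in [(579,-312),(589,-229),(599,-146)]],fit(W,(589,318),55,67,50),fit(W,(595,228),55,67,50))
    for c in [(518,-150),(509,-218),(501,-288)]:
        m=(np.hypot(W[...,0]-c[0],W[...,1]-c[1])<25)&(W[...,2]>44)&(W[...,2]<58); P=W[m]
        print('key',P.mean(0).round(1),np.percentile(P[:,2],[10,50,90]).round(1),len(P))
    for k in('wake_key_top','mode_key_top','start_key_top'): print(k,[(r['at'],r['p']) for r in finder.search_frame(n,k)[:2]])
E
```

```text
top [[581.6, -312.4, 85.6, 48.6, -7.5, 69.1, 761], [589.2, -231.3, 85.1, 47.7, -7.2, 68.9, 771], [599.0, -147.4, 84.8, 47.1, -7.5, 68.8, 758]] [587.3, 317.5, 84.7, 46.6, 4.0, 61.2, 744] [594.8, 227.4, 84.7, 46.6, 3.5, 61.2, 737]
key [ 519.6 -150.6   49.5] [45.  49.6 52.8] 55
key [ 509.  -219.3   49.6] [45.2 49.4 53.5] 110
key [ 500.  -288.2   50. ] [45.7 49.8 53.4] 176
wake_key_top [([522.0, -151.6, 50.5], 0.38)]
mode_key_top [([512.1, -216.0, 51.3], 0.56)]
start_key_top [([501.0, -285.6, 52.1], 0.59)]
scene [[582.4, -308.2, 84.2, 49.7, -8.6, 68.8, 503], [590.5, -226.4, 89.0, 48.9, -8.3, 69.0, 549], [601.4, -143.8, 87.0, 46.9, -6.8, 69.1, 554]] [588.0, 320.3, 88.2, 44.2, 4.1, 62.3, 571] [596.0, 231.1, 86.9, 46.0, 4.0, 62.4, 592]
key [ 521.2 -146.6   49.5] [45.7 49.8 52.8] 40
key [ 513.  -214.7   49.7] [45.3 49.9 53.5] 64
key [ 504.  -284.6   50.1] [46.2 50.6 52.9] 116
wake_key_top [([673.4, -202.9, 32.3], 0.7)]
mode_key_top [([513.3, -213.6, 44.4], 0.61), ([617.5, -136.9, 62.8], 0.41)]
start_key_top [([376.2, -122.6, 32.8], 0.68), ([507.1, -284.8, 49.2], 0.48)]
```

View pics/t5c.png

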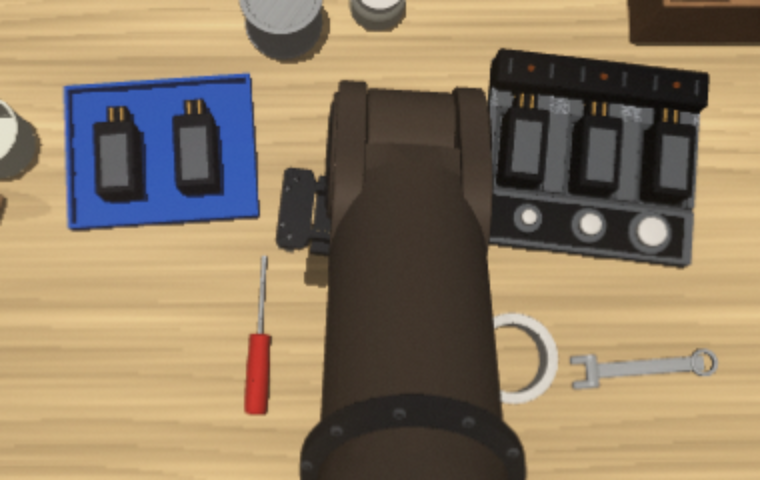

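All three flats sit in the bays with their tops at 69 mm, square to the dock. Both charged packs stand in the tray and the other things on the bench look undisturbed. The buttons are at crop pixels (528,217), (591,224) and (653,232). Next I'll press them with the fingers shut.

```bash
python3 -c "
from h import *
plan(518.5,-149.6,70,-7)"
```

```text
t 42.9 pos [484.1  28.9 171.8] yaw -7.1 tilt 0.02 F [ 0.1 -0.2 -0.7] w 65.9
spin -0.011  shift [-4.325  1.398  2.546]
```

{"method": "move_arm", "body": {"series": [[[-0.5, 0.2, 0, 0], [-0.8, 0.25, 0, 0], [-0.8, 0.25, 0, 0], [-0.8, 0.25, 0, 0], [-0.8, 0.25, 0.3, 0], [-0.62, 0.2, 0.5, 0], [0, 0, 0.6, 0], [0, 0, 0.6, 0], [0, 0, 0.4, 0], [0, 0, 0.1, 0], [0, 0, 0, 0], [0, 0, 0, 0], [0, 0, 0, 0]]], "fingers": 255, "force": 20}}

```text
t: 44.15
tool_pos: [519.2, -149.0, 72.9]
orientation: [2.352, 2.081, 0.002]
force: [0.5, 0.1, 0.6]
width: 0.4
```

```bash
python3 -c "
from h import *
plan(518.5,-149.6,46,-7)"
```

```text
t 44.1 pos [ 519.2 -149.    72.9] yaw -7.0 tilt 0.09 F [0.5 0.1 0.6] w 0.4
spin 0.0  shift [-0.018 -0.015  0.671]
```

{"method": "move_arm", "body": {"series": [[[-0.01, -0.01, 0.2, 0], [0, 0, 0.2, 0], [0, 0, 0.15, 0], [0, 0, 0.1, 0], [0, 0, 0, 0], [0, 0, 0, 0], [0, 0, 0, 0]]]}}

```text
t: 44.85
tool_pos: [517.9, -149.0, 46.1]
orientation: [-2.353, -2.081, -0.0]
force: [-1.0, 1.6, 3.8]
width: 0.5
```

{"method": "move_arm", "body": {"series": [[[0, 0, 0.04, 0], [0, 0, 0.02, 0], [0, 0, 0, 0], [0, 0, 0, 0]]]}}

```text
t: 45.25
tool_pos: [518.0, -149.1, 44.2]
orientation: [-2.353, -2.081, -0.001]
force: [-4.7, 3.3, 15.1]
width: 0.3
```

The force rose from 4 N on the spring to 15 N, so the button is at its stop. I'll lift and do the next one.

{"method": "move_arm", "body": {"series": [[[0, 0, -0.2, 0], [0, 0, -0.4, 0], [0, 0, -0.1, 0], [-0.5, 0, 0, 0], [-0.75, 0, 0, 0], [-0.5, 0, 0, 0], [0, 0, 0, 0], [0, 0, 0, 0]]]}}

```text
t: 46.05
tool_pos: [509.4, -218.8, 71.2]
orientation: [-2.354, -2.08, 0.0]
force: [1.6, 0.1, -0.7]
width: 0.8
```

```bash
python3 -c "
from h import *
plan(509.9,-219,46,-7)"
```

```text
t 46.0 pos [ 509.4 -218.8   71.2] yaw -7.1 tilt 0.01 F [ 1.6  0.1 -0.7] w 0.8
spin -0.012  shift [-0.002  0.014  0.63 ]
```

{"method": "move_arm", "body": {"series": [[[0, 0.01, 0.2, 0], [0, 0, 0.2, 0], [0, 0, 0.13, 0], [0, 0, 0.1, 0], [0, 0, 0.03, 0], [0, 0, 0.03, 0], [0, 0, 0, 0], [0, 0, 0, 0]]]}}

```text
t: 46.85
tool_pos: [509.9, -217.8, 44.3]
orientation: [-2.352, -2.081, -0.001]
force: [-1.3, 5.1, 8.5]
width: 0.2
```

{"method": "move_arm", "body": {"series": [[[0, 0, 0.03, 0], [0, 0, 0, 0], [0, 0, 0, 0]]]}}

```text
t: 47.15
tool_pos: [509.9, -217.8, 44.0]
orientation: [-2.352, -2.081, -0.003]
force: [-6.1, 6.5, 21.4]
width: 0.5
```

{"method": "move_arm", "body": {"series": [[[0, 0, -0.2, 0], [0, 0, -0.4, 0], [0, 0, -0.15, 0], [-0.5, 0, 0, 0], [-0.75, 0, 0, 0], [-0.5, 0, 0, 0], [0, 0, 0, 0], [0, 0, 0, 0]]]}}

```text
t: 47.95
tool_pos: [501.1, -288.4, 72.4]
orientation: [-2.354, -2.08, 0.0]
force: [-0.1, 0.4, -0.3]
width: 0.6
```

```bash
python3 -c "
from h import *
plan(501.4,-288.5,46,-7)"
```

```text
t 48.0 pos [ 501.1 -288.4   72.4] yaw -7.1 tilt 0.01 F [-0.1  0.4 -0.3] w 0.6
spin -0.013  shift [-0.     0.008  0.661]
```

{"method": "move_arm", "body": {"series": [[[0, 0.01, 0.2, 0], [0, 0, 0.2, 0], [0, 0, 0.15, 0], [0, 0, 0.1, 0], [0, 0, 0.05, 0], [0, 0, 0.03, 0], [0, 0, 0, 0], [0, 0, 0, 0]]]}}

```text
t: 48.75
tool_pos: [501.8, -287.1, 44.2]
orientation: [-2.351, -2.081, -0.002]
force: [-2.5, 5.0, 13.7]
width: 0.5
```

{"method": "move_arm", "body": {"series": [[[0, 0, 0.02, 0], [0, 0, 0, 0], [0, 0, 0, 0]]]}}

```text
t: 49.05
tool_pos: [501.8, -287.2, 44.0]
orientation: [-2.352, -2.081, -0.003]
force: [-5.8, 6.8, 21.2]
width: 0.9
```

{"method": "move_arm", "body": {"series": [[[0, 0, -0.2, 0], [0, 0, -0.5, 0], [0, 0, -0.8, 0], [0, 0, -0.9, 0], [0.5, -0.5, -0.5, 0], [0.8, -0.5, 0, 0], [0.8, -0.5, 0, 0], [0.8, 0, 0, 0], [0.8, 0, 0, 0], [0.8, 0, 0, 0], [0.8, 0, 0, 0], [0.8, 0, 0, 0], [0.5, 0, 0, 0], [0, 0, 0, 0], [0, 0, 0, 0]]]}}

```text
t: 50.55
tool_pos: [474.4, -19.2, 158.8]
orientation: [2.352, 2.082, -0.0]
force: [-0.1, -0.2, 0.7]
width: 0.3
```

```bash
python3 - <<'E'
from h import *
o=status.get_obs(); print(o['t'],o['tool_pos'],o['force'])
for n in('top','scene'):
    im,d,W=shot(n,n+'6.png')
    if n=='scene': cv2.imwrite('pics/s6c.png',cv2.resize(im[160:360,100:480,::-1],None,fx=2,fy=2))
    print(n,[fit(W,c,61,75,50) for c in [(579,-312),(589,-229),(599,-146)]],fit(W,(589,318),55,67,50),fit(W,(595,228),55,67,50))
    for c in [(518,-150),(509,-219),(501,-288)]:
        m=(np.hypot(W[...,0]-c[0],W[...,1]-c[1])<25)&(W[...,2]>44)&(W[...,2]<58); P=W[m]
        print('key',P.mean(0).round(1),len(P))
E
```

```text
50.55 [474.41010993 -19.16793946 158.75191216] [-0.09828774 -0.15778916  0.65501553]
top [[580.8, -312.2, 84.8, 48.1, -8.1, 68.9, 764], [589.2, -231.6, 84.5, 47.7, -6.8, 68.8, 769], [636.9, -151.3, 45.3, 11.1, 89.1, 68.6, 62]] [586.8, 317.8, 85.7, 47.1, 4.3, 61.4, 742] [595.0, 227.4, 84.2, 46.2, 3.7, 61.3, 734]
key [nan nan nan] 0
key [ 509.  -219.7   49.9] 104
key [ 499.9 -288.1   50.1] 184
scene [[581.5, -308.6, 88.2, 48.8, -6.7, 68.9, 505], [590.4, -227.0, 86.4, 49.1, -6.7, 69.0, 545], [600.8, -144.0, 86.7, 47.4, -6.1, 68.9, 547]] [588.0, 320.3, 88.1, 44.4, 3.9, 62.5, 573] [596.5, 231.2, 86.7, 46.1, 4.1, 62.6, 597]
key [ 521.8 -146.6   49.4] 43
key [ 512.7 -215.5   49.5] 61
key [ 504.5 -284.3   50.3] 114<stdin>:9: RuntimeWarning: Mean of empty slice.
  ret = um.true_divide(
```

View pics/s6c.png

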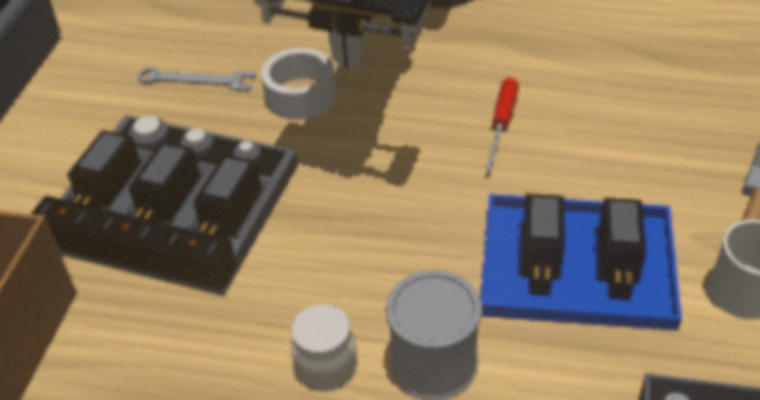

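The scene shows three packs seated in the dock at crop pixels (105,165), (165,175) and (230,190), with all buttons up. Both charged packs stand in the tray at (543,235) and (622,240), and the gripper is clear. I'm handing in.

```bash
python3 -c "
from h import *
print(robot.sign_off())"
```

```text
the job is handed in; nothing more can be done
None
```

I moved the two charged packs from the left and right bays into the tray, then seated the three flat packs in the right, middle and left bays. I then pressed the small, medium and large buttons in that order. The job was handed in at about 51 s of the 210 s allowed, and no verdict was reported.

**Packs:** In the last pictures all three docked packs have their tops at 69 mm, where the charged packs' tops were when seated. They are square to the dock within about 1°, and by my estimate of the bay centres (good to a few mm) they sit within about 2 mm of them. Both charged packs stand upright on the tray floor.

**Buttons:** Each one was pushed to 15–21 N, well past its 5 N spring. All three were up again afterwards, about 50 mm above the bench. The arm was clear, and the other things on the bench looked unmoved in the pictures.

**Disagreements:**
- The two cameras differ by about 3–4 mm in y. I went by the top camera, which matched the gripper's position within about 1 mm.
- The right-bay pack read 2–3 mm further away from the robot after the left bay was filled. It stayed at full depth and within the 6 mm limit.
- In the final top picture the arm hid the left pack and the small button, so those two were checked only with the scene camera.

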